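# Wedge a hinged enclosure tray off its rest pads

### The arm

A 7-joint arm with a two-finger parallel gripper is mounted at the origin on the work surface. World frame = base frame: x ahead of the robot, y to its left, z up, the work surface at z = 0. Lengths are in m, angles in degrees, forces in N, time in s.
With the tool pointing down it reaches from about 0.425 to 0.95 m from the base axis. Payload 4.7 kg.
Tool frame: the origin (TCP) lies on the centre line of the jaws, within the pads' length; the fingertips stand 17 mm ahead of it and the grasp point (between the pads) lies 2 mm behind it (tcp_to_tips is the distance from the TCP to the fingertips, in m); z points along the fingers, y is the line along which they close (so a half turn about z gives the same grasp; the last joint's range is limited). The gripper opens to 87 mm and grips with 3 to 60 N. Pads are 19 mm wide; open, the fingers measure 117 mm over their backs; the gripper's body (75 mm by 190 mm) begins 51 mm behind the grasp point.
Start: joints at [-65.541, 26.849, -2.785, 87.806, 1.381, 65.374, -4.715], TCP at [0.297, 0.606, 0.24] pointing down, gripper open.
Joint ranges: [-148.3, 148.3], [-19.14, 114.17], [-79.39, 73.82], [5.75, 140.21], [-59.74, 239.74], [12.07, 113.84], [-152.46, 152.46]. Speed limits (degrees/s): [147.25, 147.25, 180, 180, 180, 180, 180].

### API

Orientations are given as [roll, pitch, yaw] about the fixed x, y, z axes, in that order (R = Rz(yaw) Ry(pitch) Rx(roll)).
In Python, from bench import * gives the robot as it stands. The module is installed in compiled form; this text tells all that it offers.
- The arm moves only by the tool drive_tool, never from a script. Its arguments are lists of equal length, an entry for each row: "translation": the shift along the tool's x, y, z as a fraction of full scale, a list of three; "twist": the turn, a rotation vector about the tool's x, y, z as a fraction of full scale, a list of three; "grip": the closure, from -1 (fully open) to 1 (shut). A call has 1 to 12 rows; each row shifts and turns the commanded pose from where the row before left it, along the tool's axes as they then stand; what a row does not reach is not made up. Full scale, the value 1, is 0.1 m for a shift and 60 degrees for a turn. A row lasts 1/10 s, in which the tool goes at most 50 mm and 8.59 degrees, less where a joint would pass 70% of its speed; a pose out of reach is approached as far as the arm can. A call with a number of a shift or a turn outside -1 to 1 is refused whole. A call with a gripper value outside its range is refused whole. The fingers move at their own pace and stop on an object; "grip_force" is the grip in N (left out, the last holds). Time passes only in rows, so rows that do not move let the fingers close. It gives the time, the measured TCP pose, the force, the opening and the grip force at its end, in the units of the state.
- sense(): the state, without advancing time (a new reading comes with each control period).
- read_camera(name): name is "scene" or "top" or "wrist"; returns the picture (400x640x3 uint8, blue, green, red); there is no depth.
- calibration(name): a dict with "fx", "fy", "cx", "cy" (pixels), "distortion" ([k1, k2, p1, p2, k3] as OpenCV has them; the pictures are not rectified), "world_from_camera" (4x4, takes a point from camera to world coordinates). Camera axes: x right, y up, looking along -z (the intrinsics and any distortion apply to the point x, -y, -z); pixel columns grow to the right and rows downward; lengths in m; the calibration is good to about 2 mm. A picture is of the moment at which its call begins: read the wrist's pose just before it. calibration takes no time and is no camera call; for the wrist camera it gives the pose at the moment of the call.
- job_done(): hands the job in; it is judged then, once.
Trained networks look in the newest picture that a camera, given by its name, has taken for a name from the list of things; names that differ only in an ending like _2 or _b are one class to them, and where a whole thing is asked for, a point or a joint stands for the part that bears it (a point fixed in the world has none). Each returns a list of dicts, best first, with "score" (0 to 1); they miss things now and then, are a little off and sometimes report something else, mostly with a low value. They report only what shows in the picture. A call takes as long as a camera call. They do not tell look-alikes from the thing itself.
- spot_in(camera, thing): "centre" ([column, row] in pixels, amid what is visible of it).
- outline_of(camera, thing): "pixels" (400x640 bool, what is visible of it) and "centre" ([column, row] in pixels, amid what is visible of it).
- spot_point(camera, thing): "centre" ([column, row] in pixels: a listed point, or the origin of a listed thing).
The state is a dict: "t": time; "joints": joint angles; "joint_velocities": joint speeds; "joint_torque": joint torques, N m; "position": TCP position; "ee_rot": TCP orientation; "force": force on the tool from outside, world axes, zero at the start; "wrist_torque": the same for the moment, N m; "finger_gap": opening from 0.0 (shut) to 1.0 (fully open); "grasp_force": force on a finger pad.
Only numpy, scipy, OpenCV 4.12 (cv2) and the standard library are available. Lean on these libraries where they do the work, as an engineer would, in place of code of your own. Each camera call takes 0.05 s, during which the arm holds its last target. There are 200 camera calls.

### The job

On the electronics desk, a hinged blue tray carrying a white printed enclosure lies with its front lip on two rubber pads of its base. Of the three orange wedges pick the one that fits the channel between the two dark rails with only slight play, set it flat on the base in front of the lip with the nose in line with the channel, and push it in under the lip until the tray has just lifted about 4 mm off its pads (lip over the wedge's black line). Lift the tray with the wedge only, leave the other wedges and the things around alone, and finish still gripping the wedge in place: do not let go.

Things in the scene. Friction and masses are not known exactly. Their poses are not given: they have to be found in the camera images.
- fixture: Aluminium base plate fixed to the desk, 220 (x) x 160 x 10 mm. Origin: centre of underside; x runs from its bare front to the hinge at the back. Two dark rails, 5 mm tall, 7 wide, x = -48 to -2 mm, inner faces at y = +-17 mm: a channel 34 mm wide about y = 0. Rubber pads 6 mm tall at x = -30, y = +-55 mm carry the tray's lip.
- tray: Blue tray plate about 125 mm square with a white hexagonal enclosure fixed on it (top 43 mm above the desk), 0.35 to 0.7 kg. Hinged at the back: origin on the hinge line, at x = 100, z = 22 mm of the base; axes parallel to the base's when down. Its underside is 12 mm above the base plate; the front swings up freely and falls back by its weight.
- tray_lip (a point): Middle of the underside of the tray's lip, a round steel bar 8 mm thick, 126 mm long, along y at the tray's front edge. At rest it is 16 mm above the desk (6 mm above the base plate), at x = -30 mm of the base, 130 mm from the hinge. Its rise is the lift of the tray.
- wedge_28: Orange plastic wedge, 28 mm wide: the one that fits the 34 mm channel. As all three: 90 mm long; grip block 30 long x 30 mm tall at the back, then a straight 60 mm ramp falling from 15 mm to 3 mm high at the nose; black line across the ramp 35 mm from the nose. Origin: underside, below the block's middle; x to the nose (75 mm away), z up. Lies flat on the desk.
- wedge_28_nose (a point): Middle of the lower edge of the 28 mm wedge's nose.
- wedge_16: Orange plastic wedge, 16 mm wide: too narrow, leave it. As all three: 90 mm long; grip block 30 long x 30 mm tall at the back, then a straight 60 mm ramp falling from 15 mm to 3 mm high at the nose; black line across the ramp 35 mm from the nose. Origin: underside, below the block's middle; x to the nose (75 mm away), z up. Lies flat on the desk.
- wedge_42: Orange plastic wedge, 42 mm wide: too wide, leave it. As all three: 90 mm long; grip block 30 long x 30 mm tall at the back, then a straight 60 mm ramp falling from 15 mm to 3 mm high at the nose; black line across the ramp 35 mm from the nose. Origin: underside, below the block's middle; x to the nose (75 mm away), z up. Lies flat on the desk.
- carton: Black carton of a camera module, 80 x 90 x 70 mm tall, loose. Bystander. Origin: centre of its underside.
- phone_case: Dark red phone case lying flat, 140 (x) x 70 x 10 mm. Bystander. Origin: centre of its underside.
- pliers: Pliers with blue handles lying flat, jaws to its +x, about 175 mm long, 55 mm wide, 14 mm high. Bystander. Origin: under the pivot.
Not all that is in view belongs to the job. What is shaped like the wedge_42 but brown or pink is not meant.

How it is judged:
By the outcome, as a careful person would: the job done as asked, in the order asked, and still so for the second after the job is handed in, while the arm keeps its last pose, push and grip.
It also fails if it takes over 42 s, if anything falls off the work surface, if the arm or the gripper's body presses on something with over 40 N, if the wrist force passes 120 N, or if a joint passes its speed limit or range.

## Working session

There is one attempt and no reset: what is moved stays moved. The work goes in short steps, Python scripts to look and compute and a tool call to move; the robot and the scene stay as the last step left them, time stands still between calls to the robot, and variables do not carry over. Pictures are saved under pics/ and viewed, at most 10 in all, crops included, and the job is handed in when it is done.

Besides the shell and the picture viewer there is one more tool, called after "Call:" by a JSON object that holds its "op" and its "data", one argument or row to a line. drive_tool: Moves the arm, as the interface text tells. Its arguments: {"type":"object","properties":{"translation":{"type":"array"},"twist":{"type":"array"},"grip":{"type":"array"},"grip_force":{"type":"number"}},"required":["translation","twist","grip"]}

```bash
mkdir -p pics
cat > h.py <<'E'
from bench import *
import numpy as np, cv2
def ray(cam,px,C=None):
    c=C or calibration(cam)
    K=np.array([[c["fx"],0,c["cx"]],[0,c["fy"],c["cy"]],[0,0,1.]])
    u=cv2.undistortPoints(np.array([[px]],float),K,np.array(c["distortion"],float))[0,0]
    T=np.array(c["world_from_camera"]); d=T[:3,:3]@np.array([u[0],-u[1],-1.]); return T[:3,3],d
def onz(cam,px,z,C=None):
    o,d=ray(cam,px,C); return o+d*(z-o[2])/d[2]
def proj(cam,P,C=None):
    c=C or calibration(cam)
    K=np.array([[c["fx"],0,c["cx"]],[0,c["fy"],c["cy"]],[0,0,1.]])
    T=np.linalg.inv(np.array(c["world_from_camera"])); P=np.atleast_2d(P)@T[:3,:3].T+T[:3,3]
    return cv2.projectPoints(P*[1,-1,-1],np.zeros(3),np.zeros(3),K,np.array(c["distortion"],float))[0][:,0]
E
python3 - <<'E'
from h import *
np.set_printoptions(precision=4,suppress=True)
for c in ("top","scene"):
    im=read_camera(c); cv2.imwrite(f"pics/{c}0.png",im)
    print(c,np.array(calibration(c)["world_from_camera"])[:3].tolist())
    for t in ("wedge_28","wedge_16","wedge_42","fixture","tray"):
        for r in outline_of(c,t)[:4]:
            print(c,t,round(r["score"],2),np.round(r["centre"]),r["pixels"].sum(),onz(c,r["centre"],0.01)[:2])
    for t in ("wedge_28","wedge_28_nose","tray_lip","fixture","tray"):
        for r in spot_point(c,t)[:4]: print(c,"pt",t,round(r["score"],2),np.round(r["centre"],1),onz(c,r["centre"],0.0)[:2])
s=sense();print(s["t"],s["position"],s["ee_rot"],s["force"],s["finger_gap"])
E
```

```text
top [[0.00938678431590154, 0.9940240617660004, -0.10875685224586859, 0.4578646818273479], [-0.9995928666345263, 0.00639708924998923, -0.027806082473050216, -0.028786427110215326], [-0.026944187751297043, 0.10897358340144006, 0.993679409501411, 1.0801860390716849]]
top wedge_28 0.66 [462. 282.] 638 [ 0.3706 -0.3673]
top wedge_28 0.64 [507. 234.] 656 [ 0.4935 -0.4844]
top wedge_28 0.61 [427. 207.] 197 [ 0.5603 -0.28  ]
top wedge_28 0.56 [461. 230.] 689 [ 0.5027 -0.3675]
top wedge_16 0.66 [462. 282.] 638 [ 0.3706 -0.3673]
top wedge_16 0.64 [507. 234.] 656 [ 0.4935 -0.4844]
top wedge_16 0.61 [427. 207.] 197 [ 0.5603 -0.28  ]
top wedge_16 0.56 [461. 230.] 689 [ 0.5027 -0.3675]
top wedge_42 0.66 [462. 282.] 638 [ 0.3706 -0.3673]
top wedge_42 0.64 [507. 234.] 656 [ 0.4935 -0.4844]
top wedge_42 0.61 [427. 207.] 197 [ 0.5603 -0.28  ]
top wedge_42 0.56 [461. 230.] 689 [ 0.5027 -0.3675]
top fixture 0.53 [164. 152.] 693 [0.7048 0.4151]
top tray 0.72 [308. 176.] 2450 [0.6416 0.0277]
top pt wedge_28 0.75 [424.  220.6] [ 0.5266 -0.2747]
top pt wedge_28 0.74 [464.6 242.6] [ 0.4704 -0.3783]
top pt we
[... 1245 characters left out ...]
074 0.0238]
scene tray 0.75 [338. 200.] 1731 [0.6327 0.0285]
scene tray 0.3 [327. 200.] 3552 [0.6068 0.0107]
scene pt wedge_28 0.93 [262.7 232.4] [ 0.5188 -0.1717]
scene pt wedge_28 0.84 [193.7 281.8] [ 0.4696 -0.38  ]
scene pt wedge_28 0.81 [240.6 264.1] [ 0.533  -0.2779]
scene pt wedge_28 0.63 [322.6 311.5] [ 0.7762 -0.2629]
scene pt wedge_28_nose 0.62 [285.4 240.2] [ 0.5846 -0.1566]
scene pt wedge_28_nose 0.56 [329.3 198.4] [0.6043 0.0274]
scene pt tray_lip 0.94 [316.4 187.4] [0.5502 0.0401]
scene pt fixture 0.64 [323.8 199.9] [0.5942 0.0139]
scene pt tray 0.56 [354.1 211.3] [0.6874 0.0287]
1.1 [0.2971 0.6061 0.2396] [179.9959   0.0002 153.8827] [-0.2627 -0.1341 -0.7961] 1.000899648356638
```

Run:
```python
import cv2
a=cv2.imread("pics/top0.png")[120:320,240:560]; cv2.imwrite("pics/top1.png",cv2.resize(a,(800,500),interpolation=cv2.INTER_CUBIC))
a=cv2.imread("pics/scene0.png")[130:350,120:440]; cv2.imwrite("pics/scene1.png",cv2.resize(a,(800,550),interpolation=cv2.INTER_CUBIC))
```

```text
(no output)
```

View pics/top1.png

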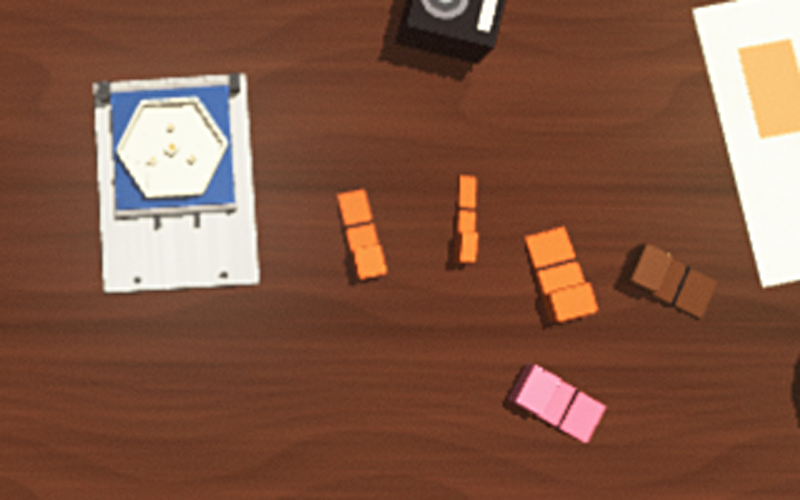

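View pics/scene1.png

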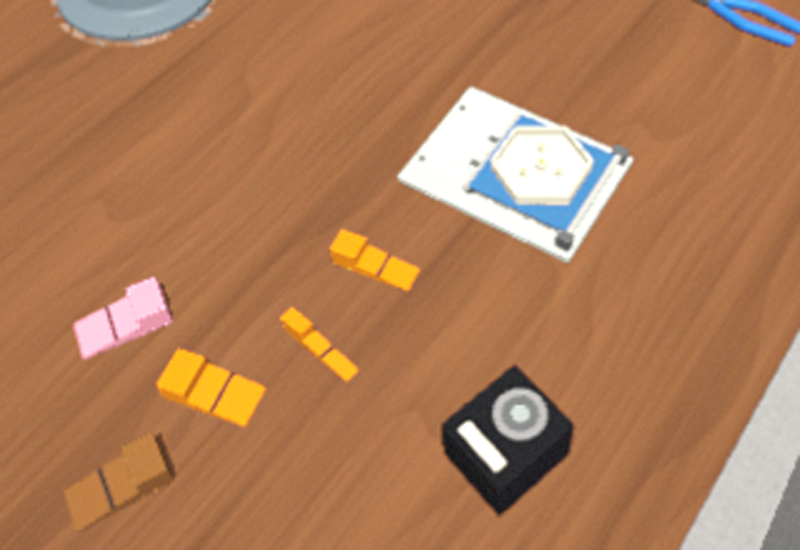

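Candidates (top pixels): the orange medium-width wedge at (384,214), the narrow orange at (427,208) and the wide orange at (464,230). The brown one at (509,233) and the pink one at (463,281) are decoys. I choose (384,214), which is about 28 mm wide. Both views show its nose pointing toward +x. Next I fit the wedge and fixture poses.

```bash
cat > fit.py <<'E'
from h import *
from scipy.optimize import minimize, least_squares
L=[(-15,0),(-15,30),(15,30),(15,15),(75,3),(75,0)]
def wpts(p,w=28):
    c,s=np.cos(p[2]),np.sin(p[2]); z0=p[3] if len(p)>3 else 0
    f=lambda y:np.array([[p[0]+c*x/1e3-s*y/1e3,p[1]+s*x/1e3+c*y/1e3,z0+z/1e3] for x,z in L])
    return np.vstack([f(-w/2),f(w/2)])
FACES=[list(range(6)),list(range(6,12))]+[[i,(i+1)%6,6+(i+1)%6,6+i] for i in range(6)]
def render(cam,p,w,C,box,S=8):
    x0,y0,x1,y1=box; m=np.zeros(((y1-y0)*S,(x1-x0)*S),np.uint8)
    q=(proj(cam,wpts(p,w),C)+0.5-[x0,y0])*S
    for f in FACES: cv2.fillPoly(m,[np.round(q[f]).astype(np.int32)],255)
    return cv2.resize(m,None,fx=1/S,fy=1/S,interpolation=cv2.INTER_AREA)/255.
def orange(im):
    h=cv2.cvtColor(im,cv2.COLOR_BGR2HSV); return ((h[...,0]>5)&(h[...,0]<25)&(h[...,1]>190)&(h[...,2]>190)).astype(float)
def fitw(views,p0,w=28):
    # views: (cam,C,mask,box)
    def cost(p): return sum(np.abs(render(c,p,w,C,b)-m[b[1]:b[3],b[0]:b[2]]).sum() for c,C,m,b in views)
    r=minimize(cost,p0,method="Nelder-Mead",options=dict(initial_simplex=[p0]+[np.array(p0)+d for d in np.diag([.008,.008,.1])],xatol=1e-5,fatol=.1))
    return r.x,r.fun
E
python3 - <<'E'
from fit import *
np.set_printoptions(precision=4,suppress=True)
V=[]
for c,b in (("top",(365,190,400,240)),("scene",(245,215,295,252))):
    V.append((c,calibration(c),orange(cv2.imread(f"pics/{c}0.png")),b))
p0=[.515,-.172,.2]
for w in (16,28,42): x,f=fitw(V,p0,w); print(w,x[:2],np.degrees(x[2]),f)
for v in V: x,f=fitw([v],p0); print(v[0],x[:2],np.degrees(x[2]),f,v[2][v[3][1]:v[3][3],v[3][0]:v[3][2]].sum())
obs={"top":[(278,153.6),(338,149.6),(343.2,233.6),(282,236.4)],"scene":[(372.8,193.2),(347.2,234),(279.2,201.2),(308.8,165.2)]}
Q=np.array([[.11,.08,.01],[.11,-.08,.01],[-.11,-.08,.01],[-.11,.08,.01]])
def res(p,cams=("top","scene")):
    c,s=np.cos(p[2]),np.sin(p[2]); W=Q@np.array([[c,s,0],[-s,c,0],[0,0,1]])+[p[0],p[1],0]
    return np.concatenate([(proj(k,W)-obs[k]).ravel() for k in cams])
for cams in (("top",),("scene",),("top","scene")):
    r=least_squares(res,[.6,.02,.05],args=(cams,)); print(cams,r.x[:2],np.degrees(r.x[2]),np.round(r.fun,1))
E
```

```text
16 [ 0.5136 -0.1727] 13.393100208304253 396.11764705882354
28 [ 0.5145 -0.1769] 12.341116096991383 372.8509803921569
42 [ 0.5143 -0.172 ] 11.595636624933197 705.5098039215686
top [ 0.5201 -0.1761] 12.807087516953436 341.97254901960787 97.0
scene [ 0.5132 -0.1765] 11.772001292435641 37.305882352941175 407.0
('top',) [0.5962 0.0214] 3.7102026585782064 [-0.2 -0.3  0.3  0.1  0.3 -0.3 -0.4  0.4]
('scene',) [0.5992 0.02  ] 3.954267989504298 [ 0.4  0.3  0.2  0.1 -0.1 -0.3 -0.6 -0.2]
('top', 'scene') [0.5974 0.021 ] 3.8030237591627465 [-0.1 -0.7  0.4 -0.4  0.5 -0.8 -0.2 -0.   0.  -0.1 -0.3 -0.4 -0.4 -0.9
 -0.8 -0.7]
```

Call:
{"op": "drive_tool", "data": {
  "translation": [
    [-0.318,-0.358,0],
    [-0.318,-0.358,0],
    [-0.318,-0.358,0],
    [-0.318,-0.358,0],
    [-0.318,-0.358,0],
    [-0.318,-0.358,0],
    [-0.318,-0.358,0],
    [-0.318,-0.358,0],
    [-0.318,-0.358,0],
    [-0.318,-0.358,0],
    [-0.318,-0.358,0],
    [-0.318,-0.358,0]
  ],
  "twist": [
    [0,0,0],
    [0,0,0],
    [0,0,0],
    [0,0,0],
    [0,0,0],
    [0,0,0],
    [0,0,0],
    [0,0,0],
    [0,0,0],
    [0,0,0],
    [0,0,0],
    [0,0,0]
  ],
  "grip": [-1,-1,-1,-1,-1,-1,-1,-1,-1,-1,-1,-1]
}}

```text
t: 2.3
position: [0.4509, 0.0505, 0.24]
ee_rot: [179.9, 0.0, 153.9]
force: [0.4, 0.6, 0.8]
finger_gap: 0.998
grasp_force: 0.0
```

Call:
{"op": "drive_tool", "data": {
  "translation": [
    [-0.318,-0.358,0],
    [-0.318,-0.358,0],
    [-0.318,-0.358,0],
    [-0.318,-0.358,0],
    [-0.318,-0.358,0],
    [0,0,0],
    [0,0,0],
    [0,0,0],
    [0,0,0],
    [0,0,0],
    [0,0,0],
    [0,0,0]
  ],
  "twist": [
    [0,0,0],
    [0,0,0],
    [0,0,0],
    [0,0,0],
    [0,0,0],
    [0,0,0.139],
    [0,0,0.139],
    [0,0,0.139],
    [0,0,0.139],
    [0,0,0.139],
    [0,0,0.139],
    [0,0,0.139]
  ],
  "grip": [-1,-1,-1,-1,-1,-1,-1,-1,-1,-1,-1,-1]
}}

```text
t: 3.5
position: [0.5147, -0.1782, 0.2397]
ee_rot: [180.0, -0.0, 95.2]
force: [-0.2, 0.1, -0.4]
finger_gap: 0.997
grasp_force: 0.0
```

Call:
{"op": "drive_tool", "data": {
  "translation": [
    [0,0,0],
    [0,0,0],
    [0,0,0],
    [0,0,0],
    [0,0,0],
    [0,0,0],
    [0,0,0],
    [0,0,0],
    [0,0,0],
    [0,0,0],
    [0,0,0]
  ],
  "twist": [
    [0,0,0.139],
    [0,0,0.139],
    [0,0,0.139],
    [0,0,0.139],
    [0,0,0.139],
    [0,0,0.139],
    [0,0,0.139],
    [0,0,0.139],
    [0,0,0.139],
    [0,0,0.139],
    [0,0,0]
  ],
  "grip": [-1,-1,-1,-1,-1,-1,-1,-1,-1,-1,-1]
}}

```text
t: 4.6
position: [0.5147, -0.1781, 0.2395]
ee_rot: [180.0, 0.0, 12.1]
force: [-0.8, 0.1, -0.3]
finger_gap: 0.998
grasp_force: 0.0
```

Run:
```python
from h import *
s=sense(); C=calibration("wrist"); im=read_camera("wrist"); cv2.imwrite("pics/w0.png",im)
np.save("w0.npy",C,allow_pickle=True)
print(s["t"],s["position"],s["ee_rot"],np.round(s["joints"],1)); print(np.round(C["world_from_camera"],3)); 
for t in ("wedge_28","tray_lip","wedge_28_nose"):
    for r in spot_point("wrist",t)[:3]: print(t,r["score"],r["centre"],onz("wrist",r["centre"],0))
```

```text
4.6 [ 0.51473987 -0.17810494  0.23947174] [1.79979826e+02 1.54779231e-02 1.21390450e+01] [-28.   20.5  54.9 107.9 -19.   61.3 -43.4]
[[ 0.21   0.948  0.24   0.581]
 [-0.978  0.203  0.051 -0.163]
 [-0.    -0.245  0.969  0.385]
 [ 0.     0.     0.     1.   ]]
wedge_28 0.92 [524.5, 226.8] [ 0.50131385 -0.45840112  0.        ]
wedge_28 0.81 [325.2, 175.0] [ 0.51330555 -0.1747581   0.        ]
wedge_28 0.73 [422.8, 283.4] [ 0.38875335 -0.34536083  0.        ]
tray_lip 0.85 [169.8, 101.0] [0.56362373 0.033271   0.        ]
wedge_28_nose 0.57 [328.4, 113.9] [ 0.58941969 -0.16255182  0.        ]
```

View pics/w0.png

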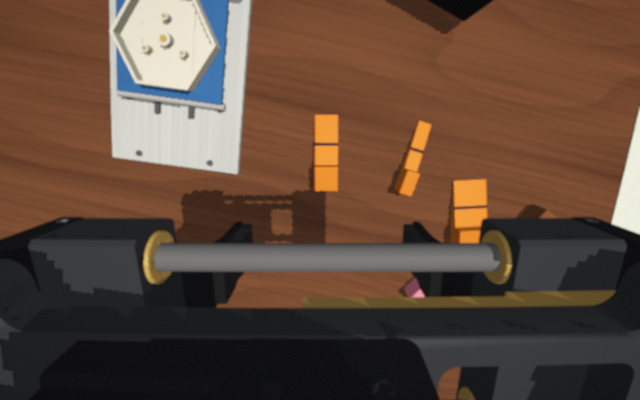

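The wrist view shows all three orange wedges side by side. The middle-width one is at (326,152), with its nose up and in line with the jaws. The fixture's front corners are at about (112,158) and (239,174).

```bash
cat >> fit.py <<'E'
def orange2(im):
    h=cv2.cvtColor(im,cv2.COLOR_BGR2HSV); return ((h[...,0]>=7)&(h[...,0]<26)&(h[...,1]>150)&(h[...,2]>125)).astype(float)
E
python3 - <<'E'
from fit import *
np.set_printoptions(precision=4,suppress=True)
C=np.load("w0.npy",allow_pickle=True).item(); im=cv2.imread("pics/w0.png")
b=(300,100,355,205); m=orange2(im); print("area",m[b[1]:b[3],b[0]:b[2]].sum())
for w in (22,28,34):
    x,f=fitw([("wrist",C,m,b)],[.515,-.176,.21],w); print(w,x[:2],np.degrees(x[2]),f)
im=cv2.imread("pics/top0.png"); b=(365,190,400,240); m=orange2(im)
x,f=fitw([("top",calibration("top"),m,b)],[.515,-.176,.21]); print("top",x[:2],np.degrees(x[2]),f)
for px in ((112,158),(239,174)): print(onz("wrist",px,.01,C))
# predicted corners
for p in ([.5962,.0214,3.7],[.5992,.02,3.95]):
    t=np.radians(p[2]); R=np.array([[np.cos(t),-np.sin(t)],[np.sin(t),np.cos(t)]])
    print([np.array(p[:2])+R@v for v in ([-.11,.08],[-.11,-.08])])
E
```

```text
area 2064.0
22 [ 0.516  -0.1765] 14.81116115944242 749.8196078431372
28 [ 0.5152 -0.1764] 12.898954652402292 396.36078431372545
34 [ 0.5157 -0.1765] 12.839157418193047 314.9843137254902
top [ 0.5166 -0.1779] 13.323827626932543 48.17254901960784
[0.4801 0.0949 0.01  ]
[ 0.4934 -0.0671  0.01  ]
[array([0.4813, 0.0941]), array([ 0.4916, -0.0655])]
[array([0.484 , 0.0922]), array([ 0.495 , -0.0674])]
```

Call:
{"op": "drive_tool", "data": {
  "translation": [
    [0.008,-0.012,0.4],
    [0,0,0.4],
    [0,0,0.4],
    [0,0,0.4],
    [0,0,0.35],
    [0,0,0.15],
    [0,0,0.065],
    [0,0,0]
  ],
  "twist": [
    [0,0,-0.012],
    [0,0,0],
    [0,0,0],
    [0,0,0],
    [0,0,0],
    [0,0,0],
    [0,0,0],
    [0,0,0]
  ],
  "grip": [-1,-1,-1,-1,-1,-1,-1,-1]
}}

```text
t: 5.6
position: [0.5155, -0.1773, 0.0233]
ee_rot: [180.0, -0.0, 12.8]
force: [0.3, 0.3, 0.1]
finger_gap: 1.003
grasp_force: 0.0
```

Call:
{"op": "drive_tool", "data": {
  "translation": [
    [0,0,0],
    [0,0,0],
    [0,0,0],
    [0,0,0],
    [0,0,0],
    [0,0,0],
    [0,0,0],
    [0,0,0],
    [0,0,0],
    [0,0,0]
  ],
  "twist": [
    [0,0,0],
    [0,0,0],
    [0,0,0],
    [0,0,0],
    [0,0,0],
    [0,0,0],
    [0,0,0],
    [0,0,0],
    [0,0,0],
    [0,0,0]
  ],
  "grip": [1,1,1,1,1,1,1,1,1,1],
  "grip_force": 25
}}

```text
t: 6.6
position: [0.5151, -0.177, 0.023]
ee_rot: [-180.0, 0.0, 12.8]
force: [-0.5, -0.6, -0.4]
finger_gap: 0.322
grasp_force: 25.0
```

Call:
{"op": "drive_tool", "data": {
  "translation": [
    [0,0,-0.15],
    [0,0,-0.35],
    [0,-0.25,0],
    [0,-0.4,0],
    [0,-0.4,0],
    [0,-0.4,0],
    [0,-0.4,0],
    [0,-0.1,0],
    [0,0,0],
    [0,0,0],
    [0,0,0]
  ],
  "twist": [
    [0,0,0],
    [0,0,0],
    [0,0,0],
    [0,0,0],
    [0,0,0],
    [0,0,0],
    [0,0,0],
    [0,0,0.074],
    [0,0,0.073],
    [0,0,0],
    [0,0,0]
  ],
  "grip": [1,1,1,1,1,1,1,1,1,1,1]
}}

```text
t: 7.7
position: [0.4721, 0.013, 0.0736]
ee_rot: [-180.0, -0.0, 4.1]
force: [-0.5, 0.2, -1.1]
finger_gap: 0.321
grasp_force: 25.0
```

Run:
```python
from h import *
s=sense(); C=calibration("wrist"); im=read_camera("wrist"); cv2.imwrite("pics/w1.png",im)
np.save("w1.npy",C,allow_pickle=True)
im2=read_camera("scene"); cv2.imwrite("pics/s1.png",im2); cv2.imwrite("pics/t1.png",read_camera("top"))
print(s["t"],s["position"],s["ee_rot"],np.round(s["joints"],1)); print(np.round(C["world_from_camera"],3));
```

```text
7.7 [0.47206848 0.01300129 0.07356791] [-1.79993292e+02 -4.01029878e-02  4.07494514e+00] [-44.7  28.7  48.8 125.5 -34.3  39.9 -57.9]
[[ 0.07   0.967  0.244  0.539]
 [-0.998  0.068  0.016  0.019]
 [-0.001 -0.244  0.97   0.219]
 [ 0.     0.     0.     1.   ]]
```

View pics/w1.png

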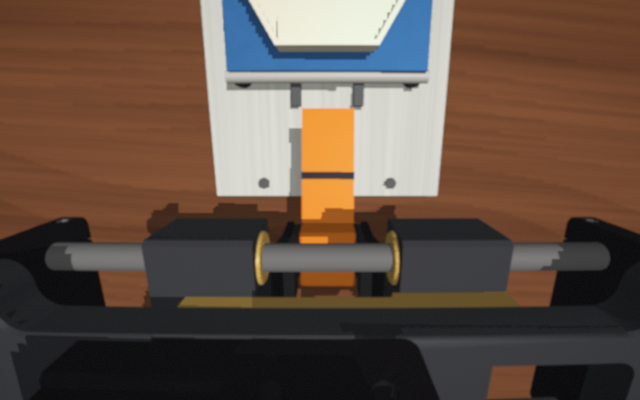

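The wedge is held at (327,170) in the jaws, with its nose just short of the rails at (296,95) and (358,95). The lip bar is at row 76. I zoom in to measure.

Run:
```python
import cv2
a=cv2.imread("pics/w1.png")[60:210,200:460]; cv2.imwrite("pics/w1z.png",cv2.resize(a,(780,450),interpolation=cv2.INTER_CUBIC))
g=cv2.imread("pics/w1.png")
for r in (90,100,150,175): print(r,[(c,*g[r,c]) for c in range(282,372)][::1] if 0 else ''.join('O' if (p[2]>200 and p[0]<90) else '#' if p.max()<125 else '.' for p in g[r,200:460]))
```

```text
90 ######.....................................................................................##########....................................................##########......................................................................................#..........
100 #######....................................................................................##########...................................................##########......................................................................................#...........
150 ###########...........................................................................................OOOOOOOOOOOOOOOOOOOOOOOOOOOOOOOOOOOOOOOOOOOOOOOOOOO...........................................................................................################
175 ....................................................................................................######################################################.......................................................................................###################
```

View pics/w1z.png

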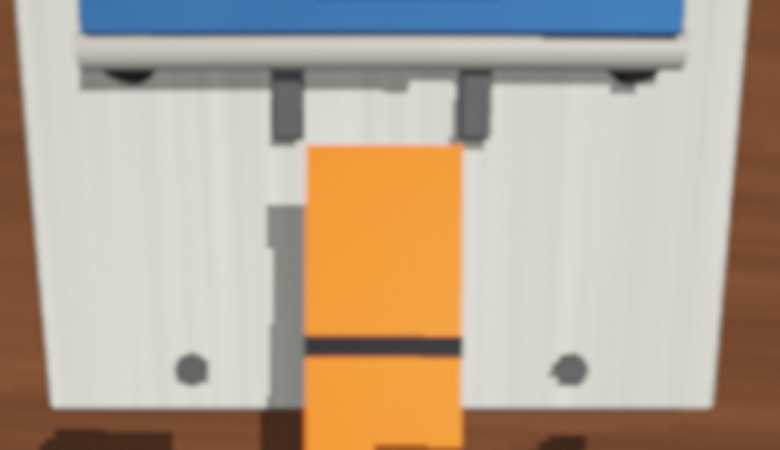

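Run:
```python
from h import *
np.set_printoptions(precision=4,suppress=True)
C=np.load("w1.npy",allow_pickle=True).item()
w=lambda c,r,z: onz("wrist",(200+c/3-.33,60+r/3-.33),z,C)[:2]
t0=np.radians(4.0)
fl,fr=w(52,408,.01),w(713,408,.01); d=fl-fr; print("front",fl,fr,(fl+fr)/2,np.linalg.norm(d),np.degrees(np.arctan2(-d[0],d[1])))
l,r=w(302,138,.015),w(460,138,.015); d=l-r; print("rail front inner",l,r,(l+r)/2,np.linalg.norm(d))
l,r=w(306,146,.0536),w(463,145,.0536); d=l-r; print("nose",l,r,(l+r)/2,np.linalg.norm(d),np.degrees(np.arctan2(-d[0],d[1])))
# wedge line at 35 from nose, height 10
l,r=w(304,346,.0606),w(463,346,.0606); print("line",(l+r)/2,np.linalg.norm(l-r))
# side edges of the plate, z=.01
a,b=w(17,20,.01),w(48,370,.01); print("L edge yaw",np.degrees(np.arctan2(*(a-b)[::-1])))
a2,b2=w(748,20,.01),w(716,370,.01); print("R edge yaw",np.degrees(np.arctan2(*(a2-b2)[::-1])))
l,r=w(80,53,.02),w(685,53,.02);d=l-r; print("lip",l,r,(l+r)/2,np.linalg.norm(d),np.degrees(np.arctan2(-d[0],d[1])))
```

```text
front [0.4818 0.0945] [ 0.493  -0.0642] [0.4874 0.0151] 0.1591604910956386 4.042951362729044
rail front inner [0.548 0.037] [0.5504 0.0026] [0.5492 0.0198] 0.03447759829249357
nose [0.545  0.0328] [0.5472 0.005 ] [0.5461 0.0189] 0.027822478999800032 4.384486075137888
line [0.5114 0.0166] 0.028417069397532153
L edge yaw 4.087200633887362
R edge yaw 3.8055599262904427
lip [0.5618 0.0838] [ 0.5707 -0.0424] [0.5662 0.0207] 0.1265236681103422 4.026609488313442
```

Call:
{"op": "drive_tool", "data": {
  "translation": [
    [0,-0.006,0.2],
    [0,0,0.15],
    [0,0,0.03],
    [0,0,0.015],
    [0,0,0.008],
    [0,0,0]
  ],
  "twist": [
    [0,0,0],
    [0,0,0],
    [0,0,0],
    [0,0,0],
    [0,0,0],
    [0,0,0]
  ],
  "grip": [1,1,1,1,1,1]
}}

```text
t: 8.45
position: [0.4722, 0.0137, 0.0332]
ee_rot: [-180.0, -0.1, 4.0]
force: [-0.5, 0.7, -0.7]
finger_gap: 0.319
grasp_force: 25.0
```

Call:
{"op": "drive_tool", "data": {
  "translation": [
    [0,0,0.004],
    [0,0,0.004],
    [0,0,0]
  ],
  "twist": [
    [0,0,0],
    [0,0,0],
    [0,0,0]
  ],
  "grip": [1,1,1]
}}

```text
t: 8.75
position: [0.4722, 0.0138, 0.0328]
ee_rot: [-179.9, -0.1, 4.0]
force: [-2.2, 0.2, 6.6]
finger_gap: 0.321
grasp_force: 25.0
```

Run:
```python
from h import *
s=sense(); C=calibration("wrist"); im=read_camera("wrist"); np.save("w2.npy",C,allow_pickle=True)
print(s["t"],s["position"],s["force"],s["ee_rot"])
a=im[60:210,200:460]; cv2.imwrite("pics/w2z.png",cv2.resize(a,(780,450),interpolation=cv2.INTER_CUBIC))
```

```text
8.75 [0.4722168  0.01379069 0.03283576] [-2.15121825  0.24674709  6.60948415] [-1.79941038e+02 -5.75427931e-02  4.00116638e+00]
```

View pics/w2z.png

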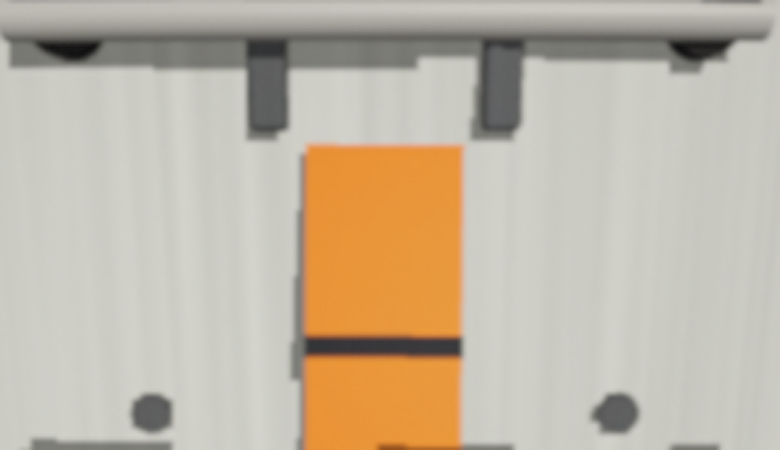

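Call:
{"op": "drive_tool", "data": {
  "translation": [
    [0.05,0,0],
    [0.06,0,0],
    [0.06,0,0],
    [0.06,0,0],
    [0.05,0,0],
    [0.04,0,0],
    [0,0,0]
  ],
  "twist": [
    [0,0,0],
    [0,0,0],
    [0,0,0],
    [0,0,0],
    [0,0,0],
    [0,0,0],
    [0,0,0]
  ],
  "grip": [1,1,1,1,1,1,1]
}}

```text
t: 9.5
position: [0.5018, 0.0156, 0.0327]
ee_rot: [-179.9, 0.2, 4.0]
force: [-7.4, 0.0, 13.5]
finger_gap: 0.324
grasp_force: 25.0
```

Call:
{"op": "drive_tool", "data": {
  "translation": [
    [0.04,0,0],
    [0.04,0,0],
    [0.04,0,0],
    [0.03,0,0],
    [0,0,0],
    [0,0,0]
  ],
  "twist": [
    [0,0,0],
    [0,0,0],
    [0,0,0],
    [0,0,0],
    [0,0,0],
    [0,0,0]
  ],
  "grip": [1,1,1,1,1,1]
}}

```text
t: 10.1
position: [0.5122, 0.0162, 0.0325]
ee_rot: [-179.8, 0.7, 4.0]
force: [-16.9, -0.6, 24.6]
finger_gap: 0.319
grasp_force: 25.0
```

Run:
```python
from h import *
s=sense(); C=calibration("wrist"); im=read_camera("wrist"); np.save("w3.npy",C,allow_pickle=True)
print(s["t"],s["position"],s["force"],s["ee_rot"],s["finger_gap"])
p=np.array(s["position"][:2])-[.4874,.0151]; t=np.radians(4.0); print("base x,y of tcp", -110+1e3*(p@[np.cos(t),np.sin(t)]), 1e3*(p@[-np.sin(t),np.cos(t)]))
a=im[60:210,200:460]; cv2.imwrite("pics/w3z.png",cv2.resize(a,(780,450),interpolation=cv2.INTER_CUBIC))
```

```text
10.1 [0.51221718 0.0161773  0.03248124] [-16.90280594  -0.58249165  24.62346932] [-179.75106007    0.73266556    3.96515403] 0.3186522253510147
base x,y of tcp -85.16812840612508 -0.6564817852229138
```

View pics/w3z.png

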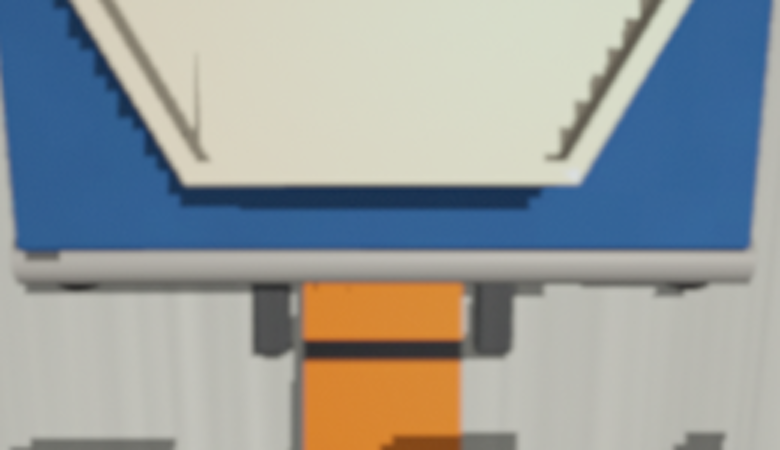

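The wedge is centred between the rails and the lip is already on the ramp, with the black line about 15–20 mm ahead of the bar. The down-press has grown to 25 N, so I ease it before going on.

Call:
{"op": "drive_tool", "data": {
  "translation": [
    [0,0,-0.006],
    [0,0,-0.006],
    [0,0,0]
  ],
  "twist": [
    [0,0,0],
    [0,0,0],
    [0,0,0]
  ],
  "grip": [1,1,1]
}}

```text
t: 10.45
position: [0.5178, 0.0173, 0.0328]
ee_rot: [-180.0, 0.1, 4.0]
force: [-1.9, -0.4, -3.1]
finger_gap: 0.319
grasp_force: 25.0
```

Call:
{"op": "drive_tool", "data": {
  "translation": [
    [0.02,0,0.003],
    [0.02,0,0],
    [0.02,0,0],
    [0.01,0,0],
    [0,0,0],
    [0,0,0]
  ],
  "twist": [
    [0,0,0],
    [0,0,0],
    [0,0,0],
    [0,0,0],
    [0,0,0],
    [0,0,0]
  ],
  "grip": [1,1,1,1,1,1]
}}

```text
t: 11.05
position: [0.5265, 0.0177, 0.0328]
ee_rot: [180.0, -0.1, 4.0]
force: [-1.8, -0.3, -2.1]
finger_gap: 0.321
grasp_force: 25.0
```

Run:
```python
from h import *
s=sense(); C=calibration("wrist"); im=read_camera("wrist"); np.save("w4.npy",C,allow_pickle=True)
print(s["t"],s["position"],s["force"],s["ee_rot"],s["finger_gap"])
p=np.array(s["position"][:2])-[.4874,.0151]; t=np.radians(4.0); print("base x,y of tcp", -110+1e3*(p@[np.cos(t),np.sin(t)]), 1e3*(p@[-np.sin(t),np.cos(t)]))
a=im[60:210,200:460]; cv2.imwrite("pics/w4z.png",cv2.resize(a,(780,450),interpolation=cv2.INTER_CUBIC))
```

```text
11.05 [0.52646514 0.01766624 0.03283163] [-1.78773726 -0.2559154  -2.12288826] [ 1.79980063e+02 -8.09310031e-02  4.01706267e+00] 0.3205821995155439
base x,y of tcp -70.85100821447088 -0.165057049200747
```

View pics/w4z.png

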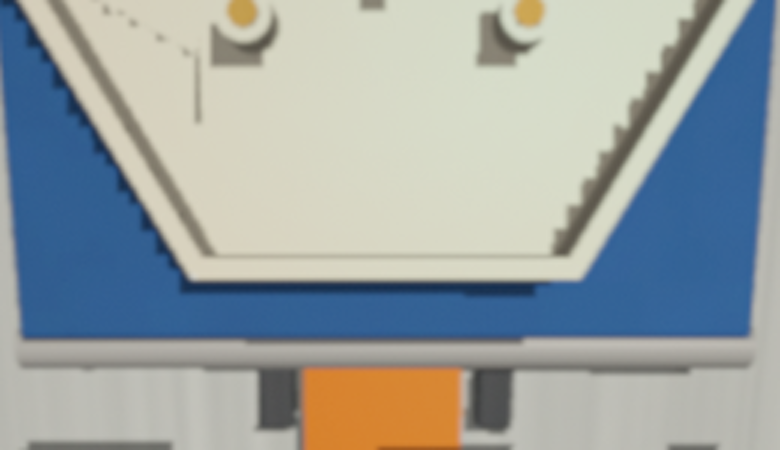

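Run:
```python
from h import *
C=np.load("w4.npy",allow_pickle=True).item()
w=lambda c,r,z: onz("wrist",(200+c/3-.33,60+r/3-.33),z,C)[:2]*1e3
ax=np.array([np.cos(np.radians(4)),np.sin(np.radians(4))])
line=w(383,347.5,.020)@ax
for lift in (3,4,5):
    z=.020+lift/1e3
    l,r=w(17,354,z),w(753,352,z); print(lift,"bar-line",w(383,353,z)@ax-line,"bar len",np.linalg.norm(l-r))
# near silhouette edge: predicted row for each lift if bar sits at base x=-30
o=np.array([.4874,.0151])+.08*ax
for lift in (0,3,4,5): print(lift,(proj("wrist",[[*o,.020+lift/1e3]],C)[0]-[200-.33,60-.33])*3)
# shaft far/near edges
```

```text
3 bar-line -0.4441921915298508 bar len 129.76041420687943
4 bar-line -0.2598300577313921 bar len 128.92396930093128
5 bar-line -0.07546792393304713 bar len 128.0875243949831
0 [387.09674118 338.55559438]
3 [387.17974814 341.40185937]
4 [387.20810531 342.3742412 ]
5 [387.23681734 343.35880617]
```

Call:
{"op": "drive_tool", "data": {
  "translation": [
    [0.003,0,0.003],
    [0,0,0.002],
    [0,0,0],
    [0,0,0]
  ],
  "twist": [
    [0,0,0],
    [0,0,0],
    [0,0,0],
    [0,0,0]
  ],
  "grip": [1,1,1,1]
}}

```text
t: 11.5
position: [0.5265, 0.0176, 0.0327]
ee_rot: [-180.0, -0.1, 4.0]
force: [-1.4, 1.0, 1.3]
finger_gap: 0.319
grasp_force: 25.0
```

Run:
```python
from h import *
im=read_camera("scene"); cv2.imwrite("pics/s2.png",im); a=cv2.imread("pics/scene0.png")
big=np.hstack([cv2.resize(x[140:290,230:400],(400,353),interpolation=cv2.INTER_CUBIC) for x in (a,im)]); cv2.imwrite("pics/cmp.png",big)
s=sense(); print(s["t"],s["position"],s["force"])
# predicted pixel shift for enclosure front rim at 4 mm lip lift
ax=np.array([np.cos(np.radians(4)),np.sin(np.radians(4))]); f=np.array([.4874,.0151])
P=np.array([[*(f+.105*ax),.043]]); print(proj("scene",P),proj("scene",P+[0,0,.004*105/130]))
```

```text
11.55 [0.5265271  0.01763522 0.03267351] [-0.86211329  0.34617555  1.91645992]
[[325.08625114 188.36484174]] [[325.10415691 187.64399746]]
```

View pics/cmp.png

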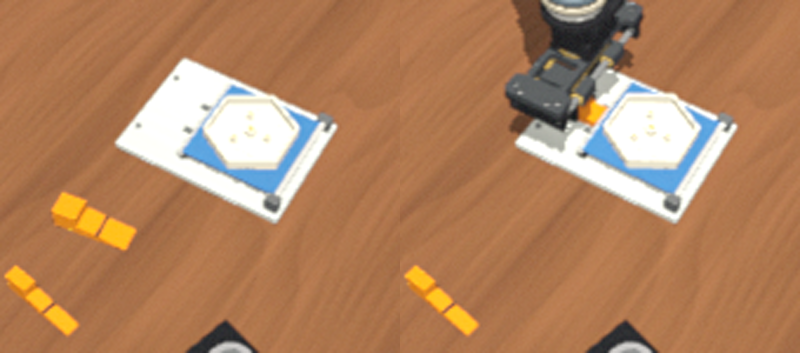

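The scene view shows the wedge under the lip in line with the channel, still gripped, with everything else undisturbed. The wrist measurement puts the lip within 0.5 mm of the black line. I hand the job in.

```bash
python3 -c "
from bench import *
print(job_done())"
```

```text
the job is handed in; nothing more can be done
None
```

I handed the job in at about 11.6 s: the 28 mm wedge is flat in the channel under the lip and still gripped, and the lip sits within about 1 mm of the black line, so the lift should be about 4 mm (worked out from that, not measured directly).

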